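# Load the residents' cups on the trolley rack in reverse order

## Task

Move the four pieces of tableware from the coasters of the wooden serving tray into the four wells of the grey trolley rack, in reverse order: the one now standing at the tray's end nearest the robot goes into the rack's well farthest from the robot, the second nearest into the second farthest, and so on. Keep every piece upright, stand each flat on the floor of its own well and let go of it.

Things in the scene. Friction and masses are not known exactly. Their poses are not given: they have to be found in the camera images.
- tumbler: Open white drinking tumbler, round, tallest of the four without a spout: 92 mm high, outside diameter 49 mm at the foot widening to 54 mm at the rim. Loose, 60 to 130 g. Origin: centre of its underside, z up.
- snack_box: Square white lidded snack box, the only square piece: body 50 x 50 mm, lid 53 x 53 mm from 62 to 69 mm above the underside, a flat 3 mm look-only ridge on the lid. Loose, 80 to 170 g. Origin: centre of its underside, x and y along its sides, z up; it stands within 0.2 rad of square with the tray.
- beaker: Closed round white beaker with a lid and a small upright drinking spout off-centre on top: body diameter 53 mm and 70 mm high, lid diameter 55 mm up to 79 mm, spout up to 94 mm (on the +x side). Loose, 90 to 185 g. Origin: centre of its underside, z up.
- ramekin: Low open round white pot, the shortest of the four: diameter 53 mm, 48 mm high, wall 4 mm. Loose, 80 to 170 g. Origin: centre of its underside, z up.
- coaster_tumbler: The flat black coaster, 4 mm thick, on which the tumbler stands at the start; round, 68 mm across. It lies fixed on the serving tray and stays there, so it goes on marking where in the row the tumbler stood. Origin: centre of its underside, 5 mm above the table.
- coaster_box: The flat black coaster, 4 mm thick, on which the snack box stands at the start; square, 66 x 66 mm. It lies fixed on the serving tray and stays there, so it goes on marking where in the row the snack box stood. Origin: centre of its underside, 5 mm above the table.
- coaster_beaker: The flat black coaster, 4 mm thick, on which the beaker stands at the start; a cross of 68 mm span with rounded middle. It lies fixed on the serving tray and stays there, so it goes on marking where in the row the beaker stood. Origin: centre of its underside, 5 mm above the table.
- coaster_ramekin: The flat black coaster, 4 mm thick, on which the ramekin stands at the start; a 54 mm square turned corner-on (diamond). It lies fixed on the serving tray and stays there, so it goes on marking where in the row the ramekin stood. Origin: centre of its underside, 5 mm above the table.
- serving_tray: Fixed light wooden tray, 300 mm long (its x axis, pointing away from the robot within 0.2 rad) by 88 mm wide (y), floor 5 mm thick, rim 12 mm high. The four coasters lie in a row at x = -111, -37, +37, +111 mm; which lies where varies. It is on the left or the right of the table, the rack on the other side. Origin: centre of its underside, on the table.
- trolley_rack: Fixed grey plastic rack, 300 mm long (x axis, away from the robot within 0.2 rad) by 88 mm wide (y), rim 16 mm high; four empty wells in a row, centred at x = -111, -37, +37, +111 mm, y = 0, each 70 (x) by 80 mm (y) inside, floor 5 mm above the table, ribs between them 4 mm thick, tops at 12 mm. Origin: centre of its underside. Bystanders between tray and rack are under 90 mm high.

How it is judged (in metres and radians):
At the end, for the whole second after the job is handed in: Each of the four pieces stands upright (within 0.08 rad) and at rest on the floor of the trolley rack's well whose place in the row is the reverse of its starting place on the tray (nearest to farthest and so on), its centre within 14 mm of the well's centre along the row and 16 mm across (((x of coaster_tumbler in the frame of serving_tray between -0.141 and -0.081 m and x of tumbler in the frame of trolley_rack between 0.097 and 0.125 m) or (x of coaster_tumbler in the frame of serving_tray between -0.067 and -0.007 m and x of tumbler in the frame of trolley_rack between 0.023 and 0.051 m) or (x of coaster_tumbler in the frame of serving_tray between 0.007 and 0.067 m and x of tumbler in the frame of trolley_rack between -0.051 and -0.023 m) or (x of coaster_tumbler in the frame of serving_tray between 0.081 and 0.141 m and x of tumbler in the frame of trolley_rack between -0.125 and -0.097 m)) and y of tumbler in the frame of trolley_rack between -0.016 and 0.016 m and z of tumbler in the frame of trolley_rack between 0 and 0.0085 m and angle between each of tumbler, snack_box, beaker, ramekin's own z axis and vertical below 0.08 rad and linear speed of each of tumbler, snack_box, beaker, ramekin below 0.02 m/s and ((x of coaster_box in the frame of serving_tray between -0.141 and -0.081 m and x of snack_box in the frame of trolley_rack between 0.097 and 0.125 m) or (x of coaster_box in the frame of serving_tray between -0.067 and -0.007 m and x of snack_box in the frame of trolley_rack between 0.023 and 0.051 m) or (x of coaster_box in the frame of serving_tray between 0.007 and 0.067 m and x of snack_box in the frame of trolley_rack between -0.051 and -0.023 m) or (x of coaster_box in the frame of serving_tray between 0.081 and 0.141 m and x of snack_box in the frame of trolley_rack between -0.125 and -0.097 m)) and y of snack_box in the frame of trolley_rack between -0.016 and 0.016 m and z of snack_box in the frame of trolley_rack between 0 and 0.0085 m and ((x of coaster_beaker in the frame of serving_tray between -0.141 and -0.081 m and x of beaker in the frame of trolley_rack between 0.097 and 0.125 m) or (x of coaster_beaker in the frame of serving_tray between -0.067 and -0.007 m and x of beaker in the frame of trolley_rack between 0.023 and 0.051 m) or (x of coaster_beaker in the frame of serving_tray between 0.007 and 0.067 m and x of beaker in the frame of trolley_rack between -0.051 and -0.023 m) or (x of coaster_beaker in the frame of serving_tray between 0.081 and 0.141 m and x of beaker in the frame of trolley_rack between -0.125 and -0.097 m)) and y of beaker in the frame of trolley_rack between -0.016 and 0.016 m and z of beaker in the frame of trolley_rack between 0 and 0.0085 m and ((x of coaster_ramekin in the frame of serving_tray between -0.141 and -0.081 m and x of ramekin in the frame of trolley_rack between 0.097 and 0.125 m) or (x of coaster_ramekin in the frame of serving_tray between -0.067 and -0.007 m and x of ramekin in the frame of trolley_rack between 0.023 and 0.051 m) or (x of coaster_ramekin in the frame of serving_tray between 0.007 and 0.067 m and x of ramekin in the frame of trolley_rack between -0.051 and -0.023 m) or (x of coaster_ramekin in the frame of serving_tray between 0.081 and 0.141 m and x of ramekin in the frame of trolley_rack between -0.125 and -0.097 m)) and y of ramekin in the frame of trolley_rack between -0.016 and 0.016 m and z of ramekin in the frame of trolley_rack between 0 and 0.0085 m); the robot touches nothing.
It fails at once if the tumbler is tipped by more than 0.5 rad (angle between tumbler's own z axis and vertical above 0.5 rad).
It fails at once if the snack box is tipped by more than 0.5 rad (angle between snack_box's own z axis and vertical above 0.5 rad).
It fails at once if the beaker is tipped by more than 0.5 rad (angle between beaker's own z axis and vertical above 0.5 rad).
It fails at once if the ramekin is tipped by more than 0.5 rad (angle between ramekin's own z axis and vertical above 0.5 rad).
It also fails if it takes over 128 s, if anything falls off the work surface, if the arm or the gripper's body presses on something with over 40 N, if the wrist force passes 120 N, or if a joint passes its speed limit or range.

## Robot

A 7-joint arm with a two-finger parallel gripper is mounted at the origin on the work surface. World frame = base frame: x ahead of the robot, y to its left, z up, the work surface at z = 0. Lengths are in m, angles in degrees, forces in N, time in s.
With the tool pointing down it reaches from about 0.425 to 0.875 m from the base axis. Payload 4.7 kg.
Tool frame: the origin (TCP) lies midway between the tips of the shut fingers; the grasp point (between the pads) lies env.grip_point_offset behind it (env.grip_point_offset is the distance from the TCP to the grasp point, in m); z points along the fingers, y is the line along which they close (so a half turn about z gives the same grasp; the last joint's range is limited). The gripper opens to 87 mm and grips with 3 to 60 N. Pads are 19 mm wide; open, the fingers measure 117 mm over their backs; the gripper's body (75 mm by 190 mm) begins 51 mm behind the grasp point.
Start: joints at [-66.228, 18.392, -4.016, 83.108, 1.295, 78.541, -3.26], TCP at [0.254, 0.598, 0.223] pointing down, gripper open.
Joint ranges: [-163.93, 163.93], [-17.29, 119.83], [-79.2, 71.16], [3.27, 140.29], [-89.18, 269.18], [5.43, 117.66], [-154.24, 154.24]. Speed limits (degrees/s): [147.25, 147.25, 180, 180, 180, 180, 180].

## Interface

Orientations are given as [roll, pitch, yaw] about the fixed x, y, z axes, in that order (R = Rz(yaw) Ry(pitch) Rx(roll)).
In Python, from cell import env gives the robot as it stands.
- The arm moves only by the shell command python3 -m creep 'ROWS' [FORCE]. ROWS is a JSON object of lists of equal length, an entry for each row: "translation": the shift along the tool's x, y, z in units of 0.08 m (1.0 is 0.08 m), a list of three; "turn": the turn, a rotation vector about the tool's x, y, z in units of 180 degrees (1.0 is 180 degrees), a list of three; "grip": the opening, from 0 (shut) to 1 (fully open). In form: {"translation": [[x, y, z], ...], "turn": [[ax, ay, az], ...], "grip": [grip, ...]}. A call has 1 to 5 rows; each row shifts and turns the commanded pose from where the row before left it, along the tool's axes as they then stand; what a row does not reach is not made up. A row lasts 1/8 s, in which the tool goes at most 62.5 mm and 10.7 degrees, less where a joint would pass 70% of its speed; a pose out of reach is approached as far as the arm can. A call with a number of a shift or a turn outside -1 to 1 is refused whole. A call with a gripper value outside its range is refused whole. The fingers move at their own pace and stop on an object; FORCE is the grip in N (left out, the last holds). Time passes only in rows, so rows that do not move let the fingers close. It gives the time, the measured TCP pose, the force, the opening and the grip force at its end, in the units of the state.
- env.get_obs(): the state, without advancing time (a new reading comes with each control period).
- env.read_camera(name): name is "scene" or "top" or "wrist"; returns a dict with "frame" (480x640x3 uint8, red, green, blue), "z_map" (480x640 float32, m along the optical axis (not along the pixel's ray), 0 where there is no reading), "K" (3x3 intrinsics, pixels), "rvec" (rotation vector, rad) and "tvec" (3), from world to camera coordinates, as OpenCV has them. Camera axes: x right, y down, z forward; pixel columns grow to the right and rows downward; lengths in m; the calibration is good to about 2 mm. A picture is of the moment at which its call begins.
- env.sign_off(): hands the job in; it is judged then, once.
The state is a dict: "time_s": time; "qpos": joint angles; "joint_velocities": joint speeds; "effort": joint torques, N m; "tool_pos": TCP position; "tool_rot": TCP orientation; "force": force on the tool from outside, world axes, zero at the start; "wrist_torque": the same for the moment, N m; "grip_width": finger opening in m; "grasp_force": force on a finger pad.
Only numpy, scipy, OpenCV 4.12 (cv2) and the standard library are available. Lean on these libraries where they do the work, as an engineer would, in place of code of your own. Each camera call takes 0.05 s, during which the arm holds its last target. There are 200 camera calls.

## Working session

There is one attempt and no reset: what is moved stays moved. The work goes in short steps, Python scripts to look and compute and a shell command to move; the robot and the scene stay as the last step left them, time stands still between calls to the robot, and variables do not carry over. Pictures are saved under pics/ and viewed, at most 14 in all, crops included, and the job is handed in when it is done.

```bash
ls; mkdir -p pics; python3 - <<'E'
from cell import env
import cv2
o=env.get_obs();print(o, env.grip_point_offset)
for n in("top","scene"):
    c=env.read_camera(n);cv2.imwrite(f"pics/{n}0.png",c["frame"][...,::-1]);print(n,c["K"],c["rvec"],c["tvec"])
E
```

```text
pics
{'time_s': 0.0, 'qpos': array([-66.22934119,  18.44011112,  -4.01511984,  83.17522531,
         1.29607684,  78.53976695,  -3.25892146]), 'joint_velocities': array([-0.02837399, -0.03681156,  0.09483735, -0.01002904, -0.01640583,
        0.11234793, -0.06157926]), 'effort': array([ 1.29868763e-04, -4.91274691e+01, -4.03742613e-01, -3.12516475e+01,
       -6.38633547e-02,  4.40821680e-02,  1.56555138e-04]), 'tool_pos': array([0.25342893, 0.59796165, 0.2214467 ]), 'tool_rot': array([-1.79890197e+02,  6.88871295e-03,  1.57040008e+02]), 'force': array([ 0.61539056, -0.24494972,  0.25511938]), 'wrist_torque': array([0.03386182, 0.07343488, 0.03087059]), 'grasp_force': 0.0, 'grip_width': 0.08710592947766511} 0.0187
top [[526.50166743   0.         318.62426423]
 [  0.         526.50166743 239.00197982]
 [  0.           0.           1.        ]] [ 2.21540836 -2.15347497  0.10699704] [-0.01867372  0.53304803  0.72784719]
scene [[464.85515228   0.         321.27649066]
 [  0.         464.85515228 239.21731628]
 [  0.           0.           1.        ]] [ 0.94955314  2.36232834 -1.21263851] [ 0.41000281 -0.17391558  1.01132717]
```

View pics/top0.png

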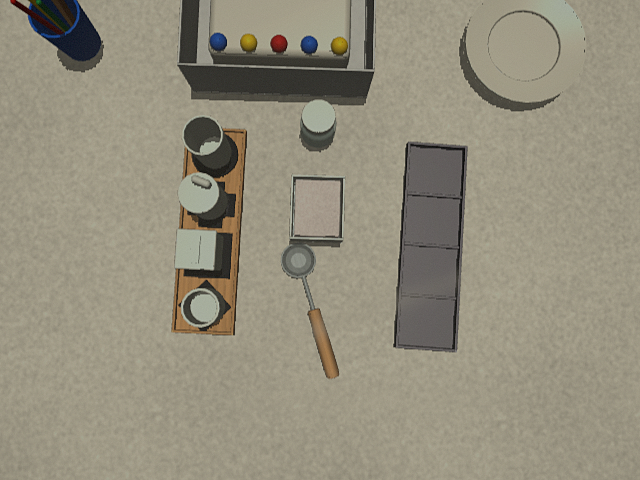

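View pics/scene0.png

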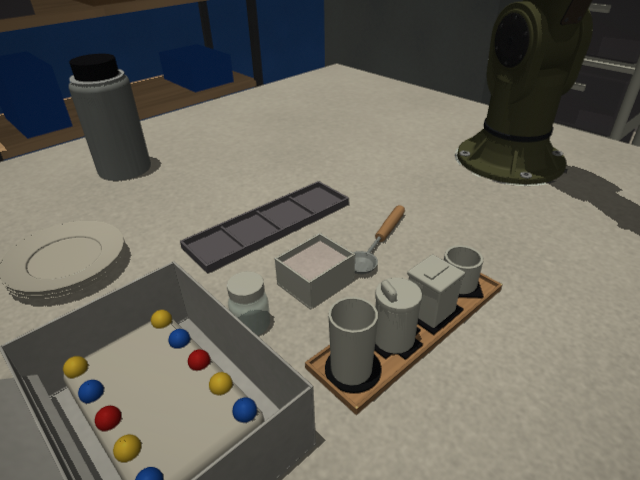

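The top view shows the tray on the left (about 175–245, 130–333). From nearest to farthest it holds the ramekin (203,307), box (199,250), beaker (199,193) and tumbler (207,137). The rack is on the right (395–466, 143–350), with a jar, a small box and a ladle in between.

```bash
cat > h.py <<'E'
from cell import env
import cv2, numpy as np
def cam(n):
    c=env.read_camera(n);R=cv2.Rodrigues(np.array(c["rvec"],float))[0];return c,R,np.array(c["tvec"],float).ravel()
def cloud(n):
    c,R,t=cam(n);K=c["K"];z=c["z_map"];v,u=np.indices(z.shape)
    P=np.stack([(u-K[0,2])/K[0,0]*z,(v-K[1,2])/K[1,1]*z,z],-1)
    return c["frame"],(P-t)@R,z>0
def ray(c,R,t,uv,h):
    d=np.array([(uv[0]-c["K"][0,2])/c["K"][0,0],(uv[1]-c["K"][1,2])/c["K"][1,1],1.])@R
    o=-t@R; return o+d*(h-o[2])/d[2]
E
cat > m.py <<'E'
from h import *
c,R,t=cam("top");f=c["frame"];hsv=cv2.cvtColor(f,cv2.COLOR_RGB2HSV)
I,W,ok=cloud("top");X=W
def rect(p):
    (cx,cy),(w,h),a=cv2.minAreaRect(p.astype(np.float32));b=cv2.boxPoints(((cx,cy),(w,h),a))
    e=max([b[1]-b[0],b[2]-b[1]],key=np.linalg.norm);e=e*np.sign(e[0])
    return np.round([cx,cy,w,h,np.degrees(np.arctan2(e[1],e[0]))],4)
u=np.indices(f.shape[:2])[1];v=np.indices(f.shape[:2])[0]
# rack: dark non-wood in region
m=((f.max(2)<125)&(u>380)&(u<480)&(v>125)&(v<365)).astype(np.uint8)
m=cv2.morphologyEx(m,cv2.MORPH_OPEN,np.ones((3,3)))
n,l,s,_=cv2.connectedComponentsWithStats(m);k=1+s[1:,4].argmax();q=np.argwhere(l==k)[:,::-1]
hull=cv2.convexHull(q.astype(np.int32))[:,0]
print("rack@16",rect(np.array([ray(c,R,t,p,.016)[:2] for p in hull])),s[k])
m=((hsv[...,1]>90)&(u>160)&(u<260)&(v>110)&(v<350)).astype(np.uint8)
n,l,s,_=cv2.connectedComponentsWithStats(cv2.morphologyEx(m,cv2.MORPH_CLOSE,np.ones((5,5))));k=1+s[1:,4].argmax();q=np.argwhere(l==k)[:,::-1]
hull=cv2.convexHull(q.astype(np.int32))[:,0]
print("tray@12",rect(np.array([ray(c,R,t,p,.012)[:2] for p in hull])),s[k])
for nm,v0,v1,z0,z1 in(("ram",275,335,.045,.065),("box",222,278,.07,.09),("beak",165,222,.08,.095),("tum",110,168,.092,.11)):
    s=ok&(v>=v0)&(v<v1)&(u>165)&(u<250)&(X[...,2]>z0)&(X[...,2]<z1);p=X[s]
    print(nm,s.sum(),"zmed",np.median(p[:,2]).round(4),"rect",rect(p[:,:2]),"circ",cv2.minEnclosingCircle(p[:,:2].astype(np.float32)),"mean",p.mean(0).round(4))
b=ok&(u>170)&(u<385)&(v<130);print("crate max z",np.percentile(X[b][:,2],[90,99]),"crate front x",X[b&(X[...,2]>.04)][:,0].min())
b=ok&(u>255)&(u<385)&(v>95)&(v<390);print("mid max z",np.percentile(X[b][:,2],[90,99.8]))
E
python3 m.py
```

```text
rack@16 [ 0.5304 -0.1649  0.0916  0.2989 -2.7106] [  393   142    75   210 13015]
tray@12 [ 0.5445  0.1543  0.089   0.2992 -1.27  ] [ 171  128   76  207 4269]
ram 441 zmed 0.0557 rect [ 4.33000e-01  1.53500e-01  5.08000e-02  5.15000e-02 -8.85284e+01] circ ((0.433241069316864, 0.15398164093494415), 0.02666172944009304) mean [0.4329 0.1543 0.0546]
box 1627 zmed 0.0775 rect [5.10300e-01 1.59200e-01 5.36000e-02 5.30000e-02 8.86885e+01] circ ((0.5104522109031677, 0.15914879739284515), 0.03643831983208656) mean [0.5101 0.1588 0.0777]
beak 1221 zmed 0.0873 rect [ 5.8360e-01  1.5670e-01  5.3900e-02  5.4000e-02 -6.7258e+01] circ ((0.5835617184638977, 0.15688645839691162), 0.027697162702679634) mean [0.5814 0.1564 0.0872]
tum 417 zmed 0.0995 rect [ 0.6571  0.1523  0.053   0.0523 47.0703] circ ((0.6574808359146118, 0.1522788405418396), 0.027177240699529648) mean [0.6576 0.1526 0.0987]
crate max z [0.076216   0.09974968] crate front x 0.6649779379359162
mid max z [0.0392091  0.07564409]
```

```bash
cat > to.py <<'E'
# usage: to.py x y z -> total shift to target in tool axes, units of 0.08 m; and turn to yaw 178
import sys
from h import *
from scipy.spatial.transform import Rotation as S
o=env.get_obs();R=S.from_euler("xyz",o["tool_rot"],degrees=True)
d=np.array(list(map(float,sys.argv[1:4])))-o["tool_pos"]
G=S.from_euler("xyz",[180,0,178],degrees=True)
print("shift",(R.inv().apply(d)/.08).round(3),"turn",((R.inv()*G).as_rotvec(degrees=True)/180).round(4),"pos",o["tool_pos"].round(4),"t",o["time_s"].round(2),"w",round(o["grip_width"],4))
E
python3 -m creep '{"translation":[[0,0,0],[0,0,0],[0,0,0],[0,0,0]],"turn":[[0,0,-0.039],[0,0,-0.039],[0,0,-0.039],[0,0,0]],"grip":[1,1,1,1]}' 20; python3 to.py .433 .154 .16
```

```text
time_s: 0.7
tool_pos: [0.2536, 0.5983, 0.2223]
tool_rot: [-180.0, -0.0, 178.0]
force: [0.1, 0.9, 0.1]
grip_width: 0.087
grasp_force: 0.0Traceback (most recent call last):
  File "to.py", line 8, in <module>
    print("shift",(R.inv().apply(d)/.08).round(3),"turn",((R.inv()*G).as_rotvec(degrees=True)/180).round(4),"pos",o["tool_pos"].round(4),"t",o["time_s"].round(2),"w",round(o["grip_width"],4))
                                                                                                                                             ^^^^^^^^^^^^^^^^^
AttributeError: 'float' object has no attribute 'round'
```

```bash
sed -i 's/o\["time_s"\].round(2)/o["time_s"]/' to.py
python3 -m creep '{"translation":[[-0.24,-0.55,0.0],[-0.24,-0.55,0],[-0.24,-0.55,0],[-0.24,-0.55,0],[-0.24,-0.55,0]],"turn":[[0,0,0],[0,0,0],[0,0,0],[0,0,0],[0,0,0]],"grip":[1,1,1,1,1]}' 
python3 -m creep '{"translation":[[-0.24,-0.55,0.0],[-0.24,-0.55,0],[-0.24,-0.55,0.2],[-0.24,-0.55,0.3],[-0.24,-0.55,0.3]],"turn":[[0,0,0],[0,0,0],[0,0,0],[0,0,0],[0,0,0]],"grip":[1,1,1,1,1]}' 
python3 -m creep '{"translation":[[0,0,0],[0,0,0]],"turn":[[0,0,0],[0,0,0]],"grip":[1,1]}';python3 to.py .433 .154 .029
```

```text
time_s: 1.32
tool_pos: [0.3428, 0.3739, 0.2227]
tool_rot: [180.0, 0.0, 177.9]
force: [-0.1, 0.1, -0.7]
grip_width: 0.0872
grasp_force: 0.0
time_s: 1.95
tool_pos: [0.4315, 0.151, 0.1583]
tool_rot: [179.9, 0.1, 177.9]
force: [0.3, 0.4, 0.5]
grip_width: 0.087
grasp_force: 0.0
time_s: 2.2
tool_pos: [0.4308, 0.153, 0.1588]
tool_rot: [179.9, 0.0, 178.0]
force: [-0.0, 0.7, -0.4]
grip_width: 0.0872
grasp_force: 0.0
shift [-0.026  0.012  1.623] turn [0.0003 0.     0.0001] pos [0.4308 0.153  0.1588] t 2.2 w 0.0872
```

```bash
python3 -m creep '{"translation":[[-0.026,0.012,0.4],[0,0,0.4],[0,0,0.4],[0,0,0.4],[0,0,0.02]],"turn":[[0,0,0],[0,0,0],[0,0,0],[0,0,0],[0,0,0]],"grip":[1,1,1,1,1]}' 
python3 -m creep '{"translation":[[0,0,0],[0,0,0],[0,0,0],[0,0,0],[0,0,0]],"turn":[[0,0,0],[0,0,0],[0,0,0],[0,0,0],[0,0,0]],"grip":[1,0,0,0,0]}' 20
python3 -m creep '{"translation":[[0,0,0],[0,0,0],[0,0,0]],"turn":[[0,0,0],[0,0,0],[0,0,0]],"grip":[0,0,0]}' ;python3 to.py .433 .154 .169
```

```text
time_s: 2.82
tool_pos: [0.4312, 0.1541, 0.0276]
tool_rot: [-179.9, -0.2, 178.2]
force: [-0.4, 0.5, 0.3]
grip_width: 0.0867
grasp_force: 0.0
time_s: 3.45
tool_pos: [0.4331, 0.1533, 0.0291]
tool_rot: [180.0, 0.0, 178.1]
force: [0.6, -0.1, -0.2]
grip_width: 0.0546
grasp_force: 0.1
time_s: 3.82
tool_pos: [0.4331, 0.1533, 0.0292]
tool_rot: [180.0, 0.0, 178.1]
force: [-0.7, -0.2, 3.3]
grip_width: 0.0532
grasp_force: 20.0
shift [ 0.002  0.009 -1.748] turn [0.0001 0.0001 0.0005] pos [0.4331 0.1533 0.0292] t 3.825 w 0.0532
```

```bash
python3 -m creep '{"translation":[[0,0,-0.15],[0,0,-0.4],[0,0,-0.5],[0,0,-0.5],[0,0,-0.2]],"turn":[[0,0,0],[0,0,0],[0,0,0],[0,0,0],[0,0,0]],"grip":[0,0,0,0,0]}' 
python3 -m creep '{"translation":[[-0.15,-0.2,0],[-0.274,-0.4,0],[-0.274,-0.4,0],[-0.274,-0.4,0],[-0.274,-0.4,0]],"turn":[[0,0,0],[0,0,0],[0,0,0],[0,0,0],[0,0,0]],"grip":[0,0,0,0,0]}' 
python3 -m creep '{"translation":[[-0.274,-0.4,0],[-0.274,-0.4,0],[-0.274,-0.4,0],[-0.274,-0.4,0],[-0.274,-0.4,0]],"turn":[[0,0,0],[0,0,0],[0,0,0],[0,0,0],[0,0,0]],"grip":[0,0,0,0,0]}' 
python3 -m creep '{"translation":[[-0.12,-0.17,0],[0,0,0],[0,0,0]],"turn":[[0,0,0],[0,0,0],[0,0,0]],"grip":[0,0,0]}' ;python3 to.py .6413 -.172 .026
python3 - <<'E'
from h import *
c=cam("top")[0];cv2.imwrite("pics/top1.png",c["frame"][...,::-1]); c=cam("scene")[0];cv2.imwrite("pics/scene1.png",c["frame"][...,::-1])
E
```

```text
time_s: 4.45
tool_pos: [0.4341, 0.1537, 0.1715]
tool_rot: [179.9, 0.2, 178.1]
force: [0.3, 1.1, -2.0]
grip_width: 0.0534
grasp_force: 20.0
time_s: 5.08
tool_pos: [0.5277, 0.005, 0.1679]
tool_rot: [-180.0, -0.1, 178.1]
force: [0.5, 0.3, -0.8]
grip_width: 0.0531
grasp_force: 20.0
time_s: 5.7
tool_pos: [0.632, -0.1582, 0.1675]
tool_rot: [180.0, -0.1, 178.1]
force: [0.9, -0.3, -1.2]
grip_width: 0.0533
grasp_force: 20.0
time_s: 6.08
tool_pos: [0.6408, -0.1694, 0.1685]
tool_rot: [179.9, -0.1, 178.2]
force: [0.2, 0.2, -1.4]
grip_width: 0.0528
grasp_force: 20.0
shift [-0.009 -0.035  1.782] turn [ 0.0005 -0.0004  0.0011] pos [ 0.6408 -0.1694  0.1685] t 6.075 w 0.0528
```

View pics/scene1.png

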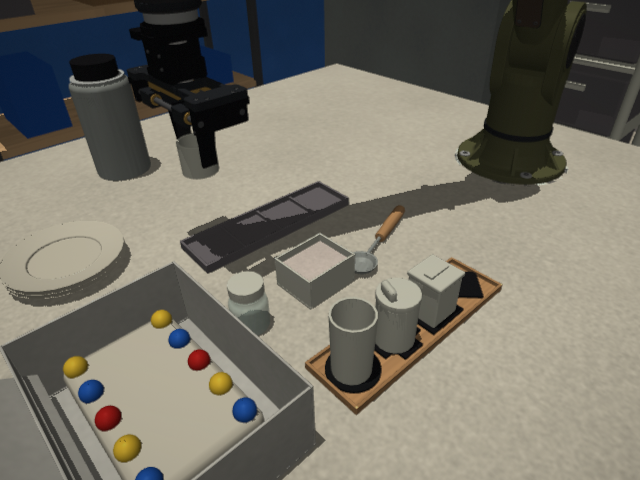

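The ramekin hangs upright in the gripper at (198,155), and there's nothing in the way over the rack.

```bash
python3 -m creep '{"translation":[[-0.009,-0.035,0.3],[0,0,0.5],[0,0,0.4],[0,0,0.3],[0,0,0.16]],"turn":[[0,0,0],[0,0,0],[0,0,0],[0,0,0],[0,0,0]],"grip":[0,0,0,0,0]}' 
python3 -m creep '{"translation":[[0,0,0.06],[0,0,0.06],[0,0,0.008],[0,0,0],[0,0,0]],"turn":[[0,0,0],[0,0,0],[0,0,0],[0,0,0],[0,0,0]],"grip":[0,0,0,0,0]}' ; python3 to.py .6413 -.172 .0255
```

```text
time_s: 6.8
tool_pos: [0.6411, -0.1727, 0.035]
tool_rot: [179.9, -0.1, 178.2]
force: [0.4, -0.5, -2.1]
grip_width: 0.0536
grasp_force: 20.0
time_s: 7.42
tool_pos: [0.6422, -0.1744, 0.0264]
tool_rot: [-180.0, 0.1, 178.1]
force: [0.1, -0.9, -1.3]
grip_width: 0.0527
grasp_force: 20.0
shift [0.012 0.029 0.012] turn [-0.      0.0003  0.0005] pos [ 0.6422 -0.1744  0.0264] t 7.425 w 0.0527
```

```bash
python3 -m creep '{"translation":[[0,0.02,0.014],[0,0,0],[0,0,0],[0,0,0],[0,0,0]],"turn":[[0,0,0],[0,0,0],[0,0,0],[0,0,0],[0,0,0]],"grip":[0,0,0.72,0.8,1]}' 
python3 -m creep '{"translation":[[0,0,0],[0,0,0],[0,0,-0.2],[0,0,-0.6],[0,0,-0.6]],"turn":[[0,0,0],[0,0,0],[0,0,0],[0,0,0],[0,0,0]],"grip":[1,1,1,1,1]}' 
python3 -m creep '{"translation":[[0,0,-0.5],[0,0,0]],"turn":[[0,0,0],[0,0,0]],"grip":[1,1]}' ;python3 to.py .5102 .159 .17
```

```text
time_s: 8.05
tool_pos: [0.642, -0.1724, 0.0247]
tool_rot: [180.0, -0.0, 178.1]
force: [1.0, -0.7, 0.7]
grip_width: 0.0728
grasp_force: 0.0
time_s: 8.68
tool_pos: [0.6419, -0.1728, 0.139]
tool_rot: [-180.0, 0.0, 178.1]
force: [0.5, -0.8, -0.0]
grip_width: 0.0868
grasp_force: 0.0
time_s: 8.93
tool_pos: [0.6444, -0.1739, 0.1826]
tool_rot: [-179.9, 0.5, 178.1]
force: [-0.2, 0.3, -0.6]
grip_width: 0.0871
grasp_force: 0.0
shift [1.818 4.103 0.136] turn [-0.0004  0.0029  0.0004] pos [ 0.6444 -0.1739  0.1826] t 8.925 w 0.0871
```

```bash
python3 -m creep '{"translation":[[0.224,0.512,0],[0.224,0.512,0],[0.224,0.512,0],[0.224,0.512,0],[0.224,0.512,0]],"turn":[[0,0,0],[0,0,0],[0,0,0],[0,0,0],[0,0,0]],"grip":[1,1,1,1,1]}' 
python3 -m creep '{"translation":[[0.224,0.512,0],[0.224,0.512,0],[0.224,0.512,0.1],[0,0,0],[0,0,0]],"turn":[[0,0,0],[0,0,0],[0,0,0],[0,0,0],[0,0,0]],"grip":[1,1,1,1,1]}' ;python3 to.py .5102 .159 .026
python3 - <<'E'
from h import *
f,X,ok=cloud("top");v,u=np.indices(ok.shape)
s=ok&(u>385)&(u<475)&(v>125)&(v<200)&(X[...,2]>.042)&(X[...,2]<.062);p=X[s]
print(s.sum(),cv2.minEnclosingCircle(p[:,:2].astype(np.float32)),np.median(p[:,2]))
cv2.imwrite("pics/top2.png",cv2.resize(f[90:370,150:490,::-1],(680,560)))
E
```

```text
time_s: 9.55
tool_pos: [0.5581, 0.0363, 0.1766]
tool_rot: [180.0, -0.0, 178.1]
force: [0.2, 0.8, 0.8]
grip_width: 0.087
grasp_force: 0.0
time_s: 10.18
tool_pos: [0.5095, 0.1588, 0.1687]
tool_rot: [-180.0, -0.0, 178.1]
force: [0.1, -0.7, -0.0]
grip_width: 0.087
grasp_force: 0.0
shift [-0.009  0.004  1.784] turn [-0.0003 -0.      0.0005] pos [0.5095 0.1588 0.1687] t 10.175 w 0.087
444 ((0.6418511867523193, -0.1728278398513794), 0.02685852162539959) 0.050975889604408284
```

View pics/top2.png

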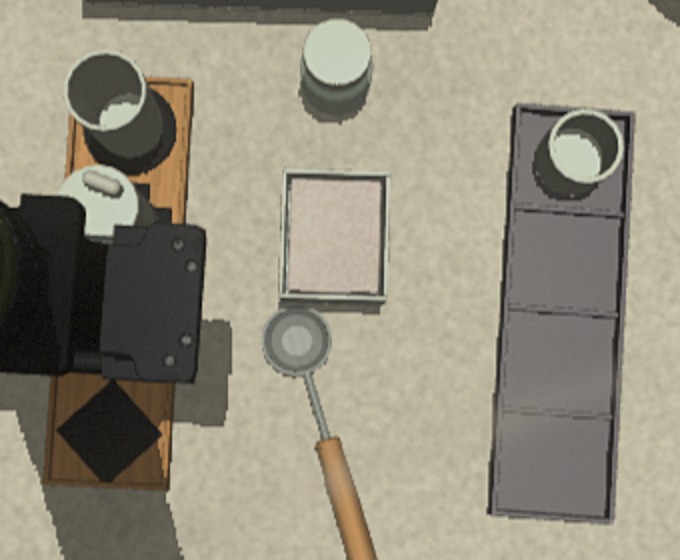

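The ramekin stands flat in the far well at crop pixel (586,147), less than 1 mm off target. The gripper is now over the box.

```bash
python3 -m creep '{"translation":[[-0.009,0.004,0.4],[0,0,0.5],[0,0,0.5],[0,0,0.3],[0,0,0.084]],"turn":[[0,0,0],[0,0,0],[0,0,0],[0,0,0],[0,0,0]],"grip":[1,1,1,1,1]}' 
python3 -m creep '{"translation":[[0,0,0],[0,0,0],[0,0,0],[0,0,0],[0,0,0]],"turn":[[0,0,0],[0,0,0],[0,0,0],[0,0,0],[0,0,0]],"grip":[1,0,0,0,0]}' 25
python3 -m creep '{"translation":[[0,0,0],[0,0,0],[0,0,0]],"turn":[[0,0,0],[0,0,0],[0,0,0]],"grip":[0,0,0]}' ;python3 to.py .5102 .159 .169
```

```text
time_s: 10.85
tool_pos: [0.5097, 0.1578, 0.0247]
tool_rot: [-179.9, -0.1, 177.9]
force: [-0.2, -0.6, -0.4]
grip_width: 0.0871
grasp_force: 0.0
time_s: 11.48
tool_pos: [0.5103, 0.16, 0.0264]
tool_rot: [180.0, 0.0, 178.1]
force: [0.0, 1.0, -1.2]
grip_width: 0.0548
grasp_force: 0.0
time_s: 11.85
tool_pos: [0.5104, 0.1599, 0.0263]
tool_rot: [180.0, 0.0, 178.1]
force: [-0.6, -0.2, 1.9]
grip_width: 0.0526
grasp_force: 25.0
shift [ 1.000e-03 -1.100e-02 -1.784e+00] turn [0.0001 0.0001 0.0005] pos [0.5104 0.1599 0.0263] t 11.85 w 0.0526
```

```bash
python3 -m creep '{"translation":[[0,0,-0.15],[0,0,-0.4],[0,0,-0.5],[0,0,-0.5],[0,0,-0.23]],"turn":[[0,0,0],[0,0,0],[0,0,0],[0,0,0],[0,0,0]],"grip":[0,0,0,0,0]}' 30
python3 -m creep '{"translation":[[-0.043,-0.204,0],[-0.0855,-0.408,0],[-0.0855,-0.408,0],[-0.0855,-0.408,0],[-0.0855,-0.408,0]],"turn":[[0,0,0],[0,0,0],[0,0,0],[0,0,0],[0,0,0]],"grip":[0,0,0,0,0]}' 
python3 -m creep '{"translation":[[-0.0855,-0.408,0],[-0.0855,-0.408,0],[-0.0855,-0.408,0],[-0.0855,-0.408,0],[-0.0855,-0.408,0]],"turn":[[0,0,0],[0,0,0],[0,0,0],[0,0,0],[0,0,0]],"grip":[0,0,0,0,0]}' 
python3 -m creep '{"translation":[[-0.043,-0.204,0],[0,0,0],[0,0,0]],"turn":[[0,0,0],[0,0,0],[0,0,0]],"grip":[0,0,0]}' ;python3 to.py .5674 -.1685 .022
python3 - <<'E'
from h import *
c=cam("scene")[0];cv2.imwrite("pics/scene2.png",c["frame"][0:300,100:420,::-1])
E
```

```text
time_s: 12.48
tool_pos: [0.5113, 0.1602, 0.1712]
tool_rot: [179.9, 0.2, 178.1]
force: [1.2, -1.1, -1.0]
grip_width: 0.0523
grasp_force: 30.0
time_s: 13.1
tool_pos: [0.5347, 0.0093, 0.1662]
tool_rot: [-179.9, -0.2, 178.0]
force: [-0.0, 0.2, -1.4]
grip_width: 0.0523
grasp_force: 30.0
time_s: 13.72
tool_pos: [0.5631, -0.1545, 0.1661]
tool_rot: [-180.0, -0.2, 178.0]
force: [0.7, 0.6, -2.0]
grip_width: 0.052
grasp_force: 30.0
time_s: 14.1
tool_pos: [0.5676, -0.1669, 0.1678]
tool_rot: [179.9, -0.1, 178.2]
force: [0.0, 0.3, -1.5]
grip_width: 0.0523
grasp_force: 30.0
shift [-1.000e-03 -2.200e-02  1.822e+00] turn [ 0.0004 -0.0004  0.001 ] pos [ 0.5676 -0.1669  0.1678] t 14.1 w 0.0523
```

View pics/scene2.png

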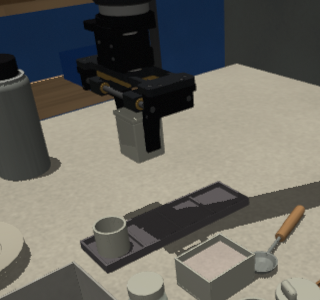

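The box hangs upright at crop pixel (140,135), above the second-farthest well.

```bash
python3 -m creep '{"translation":[[0,-0.012,0.3],[0,0,0.5],[0,0,0.4],[0,0,0.3],[0,0,0.16]],"turn":[[0,0,0],[0,0,0],[0,0,0],[0,0,0],[0,0,0]],"grip":[0,0,0,0,0]}' 
python3 -m creep '{"translation":[[0,0,0.06],[0,0,0.06],[0,0,0.03],[0,0,0],[0,0,0]],"turn":[[0,0,0],[0,0,0],[0,0,0],[0,0,0],[0,0,0]],"grip":[0,0,0,0,0]}' ; python3 to.py .5674 -.1685 .0225
```

```text
time_s: 14.78
tool_pos: [0.5673, -0.1676, 0.0343]
tool_rot: [179.9, -0.1, 178.2]
force: [0.2, -0.5, -1.7]
grip_width: 0.0525
grasp_force: 30.0
time_s: 15.4
tool_pos: [0.5681, -0.1697, 0.0241]
tool_rot: [-180.0, 0.0, 178.1]
force: [-0.7, -0.2, -1.9]
grip_width: 0.0523
grasp_force: 30.0
shift [0.009 0.015 0.02 ] turn [-0.      0.0003  0.0005] pos [ 0.5681 -0.1697  0.0241] t 15.4 w 0.0523
```

```bash
python3 -m creep '{"translation":[[0,0.01,0.02],[0,0,0],[0,0,0],[0,0,0],[0,0,0]],"turn":[[0,0,0],[0,0,0],[0,0,0],[0,0,0],[0,0,0]],"grip":[0,0,0.72,0.8,1]}' 
python3 -m creep '{"translation":[[0,0,0],[0,0,0],[0,0,-0.2],[0,0,-0.6],[0,0,-0.6]],"turn":[[0,0,0],[0,0,0],[0,0,0],[0,0,0],[0,0,0]],"grip":[1,1,1,1,1]}' 
python3 -m creep '{"translation":[[0,0,-0.5],[0,0.25,0],[0,0.51,0],[0,0.51,0],[-0.01,0.51,0]],"turn":[[0,0,0],[0,0,0],[0,0,0],[0,0,0],[0,0,0]],"grip":[1,1,1,1,1]}'
python3 -m creep '{"translation":[[-0.01,0.51,0],[-0.01,0.51,0],[-0.01,0.51,0],[-0.01,0.51,0],[0,0.25,0]],"turn":[[0,0,0],[0,0,0],[0,0,0],[0,0,0],[0,0,0]],"grip":[1,1,1,1,1]}'
python3 -m creep '{"translation":[[0,0,0],[0,0,0]],"turn":[[0,0,0],[0,0,0]],"grip":[1,1]}'
python3 to.py .5836 .1568 .041
python3 - <<'E'
from h import *
f,X,ok=cloud("top");v,u=np.indices(ok.shape)
s=ok&(u>385)&(u<475)&(v>170)&(v<265)&(X[...,2]>.06)&(X[...,2]<.09);p=X[s]
print(s.sum(),cv2.minAreaRect(p[:,:2].astype(np.float32)),np.percentile(p[:,2],[5,50,95]))
E
```

```text
time_s: 16.02
tool_pos: [0.5678, -0.1687, 0.0221]
tool_rot: [180.0, 0.0, 178.1]
force: [-1.4, 0.3, -0.8]
grip_width: 0.0723
grasp_force: 0.0
time_s: 16.65
tool_pos: [0.5677, -0.169, 0.1363]
tool_rot: [-180.0, 0.0, 178.1]
force: [-0.2, 0.1, -0.2]
grip_width: 0.0869
grasp_force: 0.0
time_s: 17.27
tool_pos: [0.5735, -0.0255, 0.1755]
tool_rot: [180.0, 0.1, 178.1]
force: [-0.0, -0.9, -0.1]
grip_width: 0.0869
grasp_force: 0.0
time_s: 17.9
tool_pos: [0.5825, 0.1593, 0.175]
tool_rot: [179.9, 0.0, 178.3]
force: [0.5, -0.4, -0.4]
grip_width: 0.0872
grasp_force: 0.0
time_s: 18.15
tool_pos: [0.583, 0.1539, 0.1744]
tool_rot: [-179.9, 0.0, 177.9]
force: [-0.3, -0.2, 0.0]
grip_width: 0.0871
grasp_force: 0.0
shift [-0.006  0.039  1.668] turn [-0.0004  0.0001 -0.0004] pos [0.583  0.1539 0.1744] t 18.15 w 0.0871
1564 ((0.5680981874465942, -0.16899123787879944), (0.05308409407734871, 0.0536046028137207), 88.560791015625) [0.0706278  0.07307335 0.07634424]
```

```bash
python3 -m creep '{"translation":[[-0.006,0.03,0.4],[0,0,0.5],[0,0,0.5],[0,0,0.268],[0,0,0]],"turn":[[0,0,0],[0,0,0],[0,0,0],[0,0,0],[0,0,0]],"grip":[1,1,1,1,1]}' 
python3 -m creep '{"translation":[[0,0,0],[0,0,0],[0,0,0],[0,0,0],[0,0,0]],"turn":[[0,0,0],[0,0,0],[0,0,0],[0,0,0],[0,0,0]],"grip":[1,0,0,0,0]}' 25
python3 -m creep '{"translation":[[0,0,0],[0,0,0],[0,0,0]],"turn":[[0,0,0],[0,0,0],[0,0,0]],"grip":[0,0,0]}' ;python3 to.py .4934 -.1649 .041
```

```text
time_s: 18.82
tool_pos: [0.5819, 0.1564, 0.039]
tool_rot: [-179.9, -0.2, 177.9]
force: [0.3, -0.3, 0.9]
grip_width: 0.0869
grasp_force: 0.0
time_s: 19.45
tool_pos: [0.5833, 0.1587, 0.0409]
tool_rot: [-180.0, 0.0, 178.1]
force: [0.1, -2.0, 1.4]
grip_width: 0.0549
grasp_force: 1.2
time_s: 19.82
tool_pos: [0.5833, 0.1586, 0.0408]
tool_rot: [-180.0, 0.0, 178.1]
force: [-0.9, -1.6, 1.2]
grip_width: 0.0541
grasp_force: 25.0
shift [ 9.880e-01 -4.079e+00 -2.000e-03] turn [-0.0001  0.0001  0.0005] pos [0.5833 0.1586 0.0408] t 19.825 w 0.0541
```

```bash
python3 -m creep '{"translation":[[0,0,-0.15],[0,0,-0.4],[0,0,-0.5],[0,0,-0.5],[0,0,-0.25]],"turn":[[0,0,0],[0,0,0],[0,0,0],[0,0,0],[0,0,0]],"grip":[0,0,0,0,0]}' 30
python3 -m creep '{"translation":[[0.05,-0.204,0],[0.099,-0.408,0],[0.099,-0.408,0],[0.099,-0.408,0],[0.099,-0.408,0]],"turn":[[0,0,0],[0,0,0],[0,0,0],[0,0,0],[0,0,0]],"grip":[0,0,0,0,0]}' 
python3 -m creep '{"translation":[[0.099,-0.408,0],[0.099,-0.408,0],[0.099,-0.408,0],[0.099,-0.408,0],[0.099,-0.408,0]],"turn":[[0,0,0],[0,0,0],[0,0,0],[0,0,0],[0,0,0]],"grip":[0,0,0,0,0]}' 
python3 -m creep '{"translation":[[0.05,-0.204,0],[0,0,0],[0,0,0],[0,0,0]],"turn":[[0,0,0],[0,0,0],[0,0,0],[0,0,0]],"grip":[0,0,0,0]}' ;python3 to.py .4934 -.1649 .0368
python3 - <<'E'
from h import *
c=cam("scene")[0];cv2.imwrite("pics/scene3.png",c["frame"][0:300,100:420,::-1])
E
```

```text
time_s: 20.45
tool_pos: [0.5841, 0.1595, 0.1879]
tool_rot: [179.9, 0.2, 178.1]
force: [0.2, 0.2, -2.0]
grip_width: 0.0542
grasp_force: 30.0
time_s: 21.08
tool_pos: [0.5407, 0.011, 0.1831]
tool_rot: [-180.0, -0.2, 178.0]
force: [-0.6, 1.1, 0.1]
grip_width: 0.0539
grasp_force: 30.0
time_s: 21.7
tool_pos: [0.4954, -0.1502, 0.1832]
tool_rot: [180.0, -0.1, 178.0]
force: [1.0, -0.0, -0.9]
grip_width: 0.0542
grasp_force: 30.0
time_s: 22.2
tool_pos: [0.4935, -0.1631, 0.1845]
tool_rot: [180.0, -0.0, 178.2]
force: [-0.3, -0.2, -0.4]
grip_width: 0.0537
grasp_force: 30.0
shift [ 1.000e-03 -2.300e-02  1.846e+00] turn [ 0.0001 -0.0001  0.0013] pos [ 0.4935 -0.1631  0.1845] t 22.2 w 0.0537
```

View pics/scene3.png

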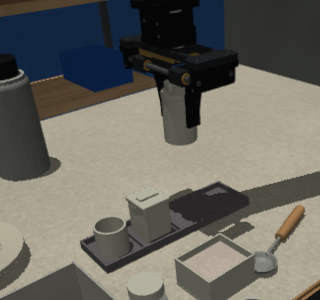

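The beaker is held upright at crop pixel (180,115). The ramekin and box stand in the two far wells.

```bash
python3 -m creep '{"translation":[[0,-0.012,0.3],[0,0,0.5],[0,0,0.4],[0,0,0.3],[0,0,0.18]],"turn":[[0,0,0],[0,0,0],[0,0,0],[0,0,0],[0,0,0]],"grip":[0,0,0,0,0]}' 
python3 -m creep '{"translation":[[0,0,0.06],[0,0,0.06],[0,0,0.03],[0,0,0],[0,0,0]],"turn":[[0,0,0],[0,0,0],[0,0,0],[0,0,0],[0,0,0]],"grip":[0,0,0,0,0]}' ; python3 to.py .4934 -.1649 .037
```

```text
time_s: 22.88
tool_pos: [0.4927, -0.1648, 0.049]
tool_rot: [180.0, -0.1, 178.2]
force: [-0.5, -0.3, -1.6]
grip_width: 0.0542
grasp_force: 30.0
time_s: 23.5
tool_pos: [0.4934, -0.1657, 0.0386]
tool_rot: [180.0, 0.0, 178.1]
force: [0.2, 0.5, -1.8]
grip_width: 0.0539
grasp_force: 30.0
shift [0.   0.01 0.02] turn [0.     0.0003 0.0005] pos [ 0.4934 -0.1657  0.0386] t 23.5 w 0.0539
```

```bash
python3 -m creep '{"translation":[[0,0,0.02],[0,0,0],[0,0,0],[0,0,0],[0,0,0]],"turn":[[0,0,0],[0,0,0],[0,0,0],[0,0,0],[0,0,0]],"grip":[0,0,0.72,0.8,1]}' 
python3 -m creep '{"translation":[[0,0,0],[0,0,0],[0,0,-0.2],[0,0,-0.6],[0,0,-0.6]],"turn":[[0,0,0],[0,0,0],[0,0,0],[0,0,0],[0,0,0]],"grip":[1,1,1,1,1]}' 
python3 -m creep '{"translation":[[0,0,-0.5],[-0.12,0.253,0],[-0.239,0.505,0],[-0.239,0.505,0],[-0.239,0.505,0]],"turn":[[0,0,0],[0,0,0],[0,0,0],[0,0,0],[0,0,0]],"grip":[1,1,1,1,1]}'
python3 -m creep '{"translation":[[-0.239,0.505,0],[-0.239,0.505,0],[-0.239,0.505,0],[-0.239,0.505,0],[-0.12,0.253,0]],"turn":[[0,0,0],[0,0,0],[0,0,0],[0,0,0],[0,0,0]],"grip":[1,1,1,1,1]}'
python3 -m creep '{"translation":[[0,0,0],[0,0,0],[0,0,0]],"turn":[[0,0,0],[0,0,0],[0,0,0]],"grip":[1,1,1]}'
python3 to.py .6573 .1523 .054
python3 - <<'E'
from h import *
f,X,ok=cloud("top");v,u=np.indices(ok.shape)
s=ok&(u>385)&(u<475)&(v>215)&(v<310)&(X[...,2]>.076)&(X[...,2]<.092);p=X[s]
print(s.sum(),cv2.minEnclosingCircle(p[:,:2].astype(np.float32)),np.percentile(p[:,2],[5,50,95]))
E
```

```text
time_s: 24.12
tool_pos: [0.4932, -0.1657, 0.0367]
tool_rot: [180.0, 0.0, 178.1]
force: [0.5, 0.1, -0.4]
grip_width: 0.0728
grasp_force: 0.0
time_s: 24.75
tool_pos: [0.4929, -0.1659, 0.1508]
tool_rot: [-180.0, 0.0, 178.1]
force: [1.0, 1.2, 0.1]
grip_width: 0.0867
grasp_force: 0.0
time_s: 25.38
tool_pos: [0.5655, -0.0255, 0.1901]
tool_rot: [180.0, 0.1, 178.1]
force: [0.6, 0.0, 1.4]
grip_width: 0.0871
grasp_force: 0.0
time_s: 26.0
tool_pos: [0.6573, 0.1559, 0.1895]
tool_rot: [180.0, 0.0, 178.3]
force: [-0.1, 0.1, -0.3]
grip_width: 0.0871
grasp_force: 0.0
time_s: 26.38
tool_pos: [0.6566, 0.1503, 0.1893]
tool_rot: [-180.0, 0.0, 178.0]
force: [0.0, -0.1, -0.3]
grip_width: 0.087
grasp_force: 0.0
shift [-0.007  0.026  1.691] turn [-0.0001  0.0002 -0.0003] pos [0.6566 0.1503 0.1893] t 26.375 w 0.087
1275 ((0.5159333944320679, -0.16728335618972778), 0.04906059429049492) [0.07886621 0.0827156  0.08493479]
```

```bash
python3 -m creep '{"translation":[[-0.007,0.015,0.4],[0,0,0.5],[0,0,0.5],[0,0,0.29],[0,0,0]],"turn":[[0,0,0],[0,0,0],[0,0,0],[0,0,0],[0,0,0]],"grip":[1,1,1,1,1]}' 
python3 -m creep '{"translation":[[0,0,0],[0,0,0],[0,0,0],[0,0,0],[0,0,0]],"turn":[[0,0,0],[0,0,0],[0,0,0],[0,0,0],[0,0,0]],"grip":[1,0,0,0,0]}' 20
python3 -m creep '{"translation":[[0,0,0],[0,0,0],[0,0,0]],"turn":[[0,0,0],[0,0,0],[0,0,0]],"grip":[0,0,0]}' ;python3 to.py .4195 -.1615 .054
```

```text
time_s: 27.05
tool_pos: [0.6556, 0.1524, 0.0515]
tool_rot: [-179.9, -0.2, 178.0]
force: [-0.0, -0.6, 0.2]
grip_width: 0.0873
grasp_force: 0.0
time_s: 27.68
tool_pos: [0.6574, 0.1536, 0.0536]
tool_rot: [180.0, 0.0, 178.1]
force: [-1.2, 0.5, -0.7]
grip_width: 0.055
grasp_force: 0.2
time_s: 28.05
tool_pos: [0.6574, 0.1535, 0.0536]
tool_rot: [-180.0, 0.0, 178.1]
force: [0.5, -0.4, 1.5]
grip_width: 0.0524
grasp_force: 20.0
shift [ 2.841 -4.034 -0.005] turn [-0.      0.      0.0005] pos [0.6574 0.1535 0.0536] t 28.05 w 0.0524
```

```bash
python3 -m creep '{"translation":[[0,0,-0.15],[0,0,-0.4],[0,0,-0.5],[0,0,-0.5],[0,0,-0.25]],"turn":[[0,0,0],[0,0,0],[0,0,0],[0,0,0],[0,0,0]],"grip":[0,0,0,0,0]}' 25
python3 -m creep '{"translation":[[0.118,-0.168,0],[0.237,-0.336,0],[0.237,-0.336,0],[0.237,-0.336,0],[0.237,-0.336,0]],"turn":[[0,0,0],[0,0,0],[0,0,0],[0,0,0],[0,0,0]],"grip":[0,0,0,0,0]}' 
python3 -m creep '{"translation":[[0.237,-0.336,0],[0.237,-0.336,0],[0.237,-0.336,0],[0.237,-0.336,0],[0.237,-0.336,0]],"turn":[[0,0,0],[0,0,0],[0,0,0],[0,0,0],[0,0,0]],"grip":[0,0,0,0,0]}' 
python3 -m creep '{"translation":[[0.237,-0.336,0],[0.237,-0.336,0],[0.118,-0.168,0],[0,0,0],[0,0,0]],"turn":[[0,0,0],[0,0,0],[0,0,0],[0,0,0],[0,0,0]],"grip":[0,0,0,0,0]}' ;python3 to.py .4195 -.1615 .0496
python3 - <<'E'
from h import *
c=cam("scene")[0];cv2.imwrite("pics/scene4.png",c["frame"][0:300,100:420,::-1])
E
```

```text
time_s: 28.68
tool_pos: [0.6584, 0.1537, 0.2007]
tool_rot: [179.9, 0.2, 178.1]
force: [-0.2, 0.7, -1.4]
grip_width: 0.0521
grasp_force: 25.0
time_s: 29.3
tool_pos: [0.5653, 0.0336, 0.195]
tool_rot: [-179.9, -0.2, 178.1]
force: [0.6, -0.0, -0.7]
grip_width: 0.0526
grasp_force: 25.0
time_s: 29.92
tool_pos: [0.4659, -0.0968, 0.1951]
tool_rot: [180.0, -0.2, 178.1]
force: [0.1, -0.0, -0.5]
grip_width: 0.0522
grasp_force: 25.0
time_s: 30.55
tool_pos: [0.4197, -0.1601, 0.1971]
tool_rot: [180.0, -0.0, 178.2]
force: [0.6, 0.0, -1.2]
grip_width: 0.0524
grasp_force: 25.0
shift [ 0.002 -0.018  1.843] turn [ 0.0001 -0.0001  0.001 ] pos [ 0.4197 -0.1601  0.1971] t 30.55 w 0.0524
```

View pics/scene4.png

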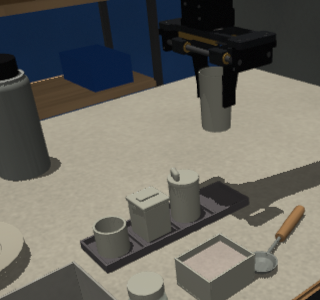

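The tumbler is held upright at crop pixel (215,100). The beaker, box and ramekin all stand in their wells.

```bash
python3 -m creep '{"translation":[[0,-0.012,0.3],[0,0,0.5],[0,0,0.4],[0,0,0.3],[0,0,0.18]],"turn":[[0,0,0],[0,0,0],[0,0,0],[0,0,0],[0,0,0]],"grip":[0,0,0,0,0]}' 
python3 -m creep '{"translation":[[0,0,0.06],[0,0,0.06],[0,0,0.03],[0,0,0],[0,0,0]],"turn":[[0,0,0],[0,0,0],[0,0,0],[0,0,0],[0,0,0]],"grip":[0,0,0,0,0]}' ; python3 to.py .4195 -.1615 .0496
```

```text
time_s: 31.22
tool_pos: [0.4192, -0.1613, 0.0617]
tool_rot: [-180.0, -0.1, 178.2]
force: [0.6, -0.1, -0.4]
grip_width: 0.0522
grasp_force: 25.0
time_s: 31.85
tool_pos: [0.4196, -0.1623, 0.0514]
tool_rot: [180.0, 0.0, 178.1]
force: [0.4, 0.2, -0.9]
grip_width: 0.0529
grasp_force: 25.0
shift [0.002 0.01  0.022] turn [0.0001 0.0003 0.0005] pos [ 0.4196 -0.1623  0.0514] t 31.85 w 0.0529
```

```bash
python3 -m creep '{"translation":[[0,0,0.022],[0,0,0],[0,0,0],[0,0,0],[0,0,0]],"turn":[[0,0,0],[0,0,0],[0,0,0],[0,0,0],[0,0,0]],"grip":[0,0,0.72,0.8,1]}' 
python3 -m creep '{"translation":[[0,0,0],[0,0,0],[0,0,-0.2],[0,0,-0.6],[0,0,-0.6]],"turn":[[0,0,0],[0,0,0],[0,0,0],[0,0,0],[0,0,0]],"grip":[1,1,1,1,1]}' 
python3 -m creep '{"translation":[[0,0,-0.5],[0,0.3,0],[-0.2,0.5,0],[-0.2,0.5,0],[-0.2,0.5,0]],"turn":[[0,0,0],[0,0,0],[0,0,0],[0,0,0],[0,0,0]],"grip":[1,1,1,1,1]}'
python3 -m creep '{"translation":[[-0.2,0.5,0],[-0.2,0.5,0],[-0.1,0.5,0],[0,0,0],[0,0,0]],"turn":[[0,0,0],[0,0,0],[0,0,0],[0,0,0],[0,0,0]],"grip":[1,1,1,1,1]}'
python3 - <<'E'
from h import *
f,X,ok=cloud("top");v,u=np.indices(ok.shape);x=X[...,0]
c0=np.array([.5304,-.1667]);a=np.radians(-2.71);Rr=np.array([[np.cos(a),-np.sin(a)],[np.sin(a),np.cos(a)]])
for n,x0,z0,z1 in(("ram",.6413,.045,.06),("box",.5674,.062,.09),("beak",.4934,.077,.09),("tum",.4195,.09,.105)):
    s=ok&(u>370)&(u<490)&(abs(x-x0)<.036)&(X[...,2]>z0)&(X[...,2]<z1);p=X[s]
    c,r=cv2.minEnclosingCircle(p[:,:2].astype(np.float32));print(n,r,"rack frame mm",((np.array(c)-c0)@Rr*1000).round(1),np.percentile(p[:,2],[5,50,95]).round(4))
cv2.imwrite("pics/top3.png",cv2.resize(f[90:370,150:490,::-1],(680,560)))
E
```

```text
time_s: 32.48
tool_pos: [0.4192, -0.1622, 0.0492]
tool_rot: [180.0, -0.0, 178.1]
force: [0.1, 0.4, 0.4]
grip_width: 0.0725
grasp_force: 0.0
time_s: 33.1
tool_pos: [0.4191, -0.1626, 0.1635]
tool_rot: [-180.0, 0.0, 178.1]
force: [0.0, 0.2, -0.5]
grip_width: 0.0869
grasp_force: 0.0
time_s: 33.72
tool_pos: [0.4727, -0.0189, 0.2027]
tool_rot: [180.0, 0.1, 178.1]
force: [0.6, 0.1, 0.7]
grip_width: 0.087
grasp_force: 0.0
time_s: 34.35
tool_pos: [0.5161, 0.0978, 0.202]
tool_rot: [-180.0, 0.0, 178.1]
force: [-0.9, -0.1, -0.7]
grip_width: 0.087
grasp_force: 0.0
ram 0.02683553658425808 rack frame mm [111.9  -0.5] [0.046  0.0513 0.0535]
box 0.036492232233285904 rack frame mm [37.7 -0.9] [0.0707 0.0731 0.0763]
beak 0.027550650760531425 rack frame mm [-36.5  -1.6] [0.0806 0.0828 0.0849]
tum 0.027095329016447067 rack frame mm [-110.6   -1.4] [0.0915 0.0952 0.0975]
```

View pics/top3.png

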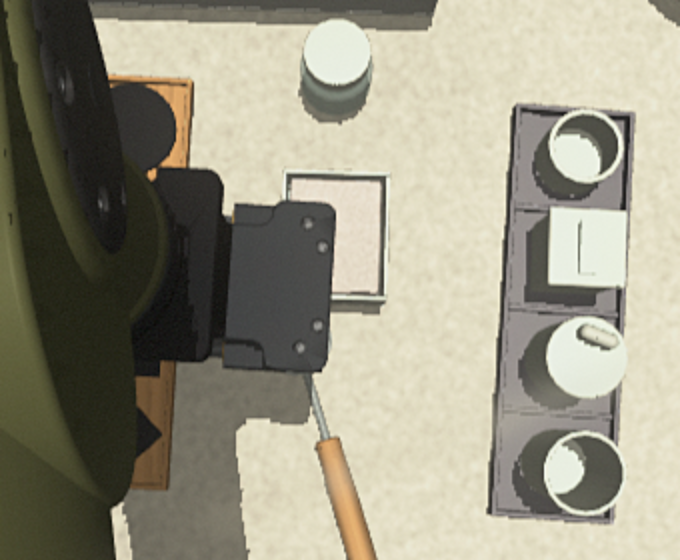

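All four pieces stand upright in their wells, within 2 mm of centre: ramekin (586,147), box (588,247), beaker (586,357) and tumbler (584,473). The gripper is clear of everything.

```bash
python3 -c "
from cell import env
print(env.sign_off())"
```

```text
the job is handed in; nothing more can be done
None
```

The job is handed in: the ramekin, snack box, beaker and tumbler stand upright in reverse order in the rack (ramekin farthest from the robot, tumbler nearest), each measured within 2 mm of its well's centre, at about 34 s on the robot's clock; no verdict was returned.

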